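Dial the padlock open and hold it up

TASK

Unlock the brass padlock lying in its rest: turn its black dial, feeling the clicks, until the white line stands at the red mark on the case, and while the lock still lies in the rest pull the shackle out as far as it goes. Then take the opened lock by its case, lift it out of the rest and present it: hold it level with the dial up, a good 20 cm above the bench, and finish holding it there. Leave the other things on the bench where they are.

Things in the scene. Friction and masses are not known exactly. Their poses are not given: they have to be found in the camera images.
- padlock: Yellow brass padlock lying on its back: case 70 (its x) x 54 (its y) x 28 mm, 0.5 kg give or take 30 percent, loose, 1.5 mm play in the rest. Origin: centre of the underside; z up through the dial; the shackle leaves the case towards -x. Take the case across its 54 mm (fingers on the +y and -y sides, within 24 mm of the middle): those sides are free down to the bench.
- dial (a joint): Black dial in the middle of the case, axis the padlock's z. 0 rad: white line at the red mark (on the case's -x side); grows clockwise seen from above, -3 to 3. 18 click notches, 0.349 rad apart, one at 0; let go, it settles into the nearest. Turning takes about 0.1 N m. It starts 2 to 4 notches positive: turn it anticlockwise. The shackle comes out only within 0.12 rad of 0.
- dial_top (a point): Centre of the dial's top face, 46 mm above the case's underside. The knob to grip is 36 mm in diameter and 12 mm high, standing from 34 to 46 mm above the case's underside; below it is a 42 mm wide flange.
- shackle (a joint): How far the steel shackle is pulled out of the case, m: 0 shut, 0.024 fully out (a stop). It slides straight along the padlock's -x with about 2 N of friction and stays where it is left. Held shut (1 or 2 mm of play) while the dial is off the mark. Its 8 mm bars lie 14 mm above the case's underside.
- shackle_bow (a point): Middle of the shackle's bow, on the bar's axis; moves with the shackle. The bow is an 8 mm round bar, straight along the padlock's y for 22 mm, 54 mm in front of the case when shut, 26 mm above the bench in the rest. Legs 40 mm apart (32 mm free between them); 40 mm free from the bow back to the steel eye. Below it is the bare bench.
- lock_rest: Grey steel rest fixed on the bench, 90 x 72 mm; origin on the bench under its centre, axes as the padlock's. The padlock lies 12 mm above the bench between end lips 6 mm high and corner stops 13 mm high (beyond 24 mm from the middle along x). A steel eye (14 mm bore) 42 mm in front of the centre rings the +y shackle leg: shut, the lock cannot be lifted; with the shackle out it lifts straight up.
- multimeter: Yellow and black multimeter, 128 x 68 x 39 mm, bystander: leave it. Origin: centre of its underside.
- tape_roll: Black roll of tape, 56 mm across, 18 mm high, bystander: leave it. Origin: centre of its underside.
- pliers: Pliers with orange handles lying flat, 48 x 153 x 10 mm, bystander: leave them. Origin: centre of the underside.
Things that resemble listed ones, but are neither listed nor needed, are in the scene too. What is shaped like the padlock but green is not meant.

How it is judged:
On the way, in this order (a step that is already met when the one before it is completed fails the run):
1. the dial's white line stands at the red mark (within 0.12 rad), the shackle still shut (under 5 mm) and the lock in its rest (value of joint dial between -0.12 and 0.12 rad and value of joint shackle below 0.005 m and z of padlock in the frame of lock_rest below 0.022 m), for 0.2 s.
2. the shackle is pulled out at least 20 mm with the lock still in its rest (value of joint shackle above 0.02 m and z of padlock in the frame of lock_rest below 0.022 m), for 0.1 s.
At the end, for the whole second after the job is handed in: The gripper holds the padlock still (slower than 0.03 m/s), its underside more than 0.15 m above the bench, within 0.35 rad of level with the dial up, the shackle pulled out more than 20 mm, off the rest; multimeter, tape and pliers within 30 mm of where they were (value of joint shackle above 0.02 m and height (world z) of padlock above 0.15 m and angle between padlock's own z axis and vertical below 0.35 rad and contact force between the fingers and padlock above 1 N and linear speed of padlock below 0.03 m/s and contact force between padlock and lock_rest below 0.05 N and distance of each of multimeter, tape_roll, pliers from where it was at the start of the episode below 0.03 m); the arm keeps its last pose, push and grip.
It fails at once if a bystander (multimeter, tape or pliers) is moved more than 30 mm (distance of any of multimeter, tape_roll, pliers from where it was at the start of the episode above 0.03 m).
It also fails if it takes over 64 s, if anything falls off the work surface, if the arm or the gripper's body presses on something with over 40 N, if the wrist force passes 120 N, or if a joint passes its speed limit or range.

ROBOT

A 6-joint arm with a two-finger parallel gripper is mounted at the origin on the work surface; the furniture and walls round the work are solid. World frame = base frame: x ahead of the robot, y to its left, z up, the work surface at z = 0. Lengths are in m, angles in rad, forces in N, time in s.
With the tool pointing down it reaches from about 0.375 to 0.975 m from the base axis. Payload 3.8 kg.
Tool frame: the origin (TCP) lies midway between the tips of the shut fingers; the grasp point (between the pads) lies 19 mm behind it; z points along the fingers, y is the line along which they close (so a half turn about z gives the same grasp; the last joint's range is limited). The gripper opens to 85 mm and grips with 20 to 120 N. Pads are 22 mm wide; open, the fingers measure 114 mm over their backs; the gripper's body (76 mm by 85 mm) begins 54 mm behind the grasp point. The pads swing forward as they close: fully open they stand 13 mm farther back than shut.
Start: joints at [-1.212, 0.264, 1.604, -0, 1.274, -0.037], TCP at [0.26, -0.623, 0.231] pointing down, gripper open.
Joint ranges: [-2.63, 2.63], [-0.94, 2.18], [0.31, 2.57], [-1.31, 4.45], [0, 2.66], [-2.55, 2.55]. Speed limits (rad/s): [2.57, 2.57, 3.14, 3.14, 3.14, 3.14].

INTERFACE

Orientations are given as a rotation vector (axis times angle).
In Python, from workcell import bot, cams gives the robot as it stands.
- The arm moves only by the tool play_rows, never from a script. Its argument "rows" is a list of rows, each a list of 2 entries, a list of its own where there are three numbers: the shift along the tool's x, y, z scaled (see below), then the turn, a rotation vector about the tool's x, y, z scaled (see below). A call has 1 to 20 rows; each row is the pose to reach, as a shift and turn from the pose commanded when the call began, along the tool's axes at that moment; what a row does not reach only later rows make up. The controller multiplies each number of a shift by 250 mm and each number of a turn by 45 degrees. A row lasts 1/12 s, in which the tool goes at most 41.7 mm and 7.16 degrees, less where a joint would pass 70% of its speed; a pose out of reach is approached as far as the arm can. A call with a number of a shift or a turn outside -1 to 1 is refused whole. A call with a gripper value outside its range is refused whole. "claw" is the opening, from -1 (shut) to 1 (fully open), set as the call begins (left out, the last holds). The fingers move at their own pace and stop on an object; "newtons" is the grip in N (left out, the last holds). Time passes only in rows, so rows that repeat a pose let the fingers close. It gives the time, the measured TCP pose, the force, the opening and the grip force at its end, in the units of the state.
- bot.read_state(): the state, without advancing time (a new reading comes with each control period).
- cams.read_camera(name): name is "side" or "top" or "wrist"; returns a dict with "image" (400x640x3 uint8, red, green, blue), "K" (3x3 intrinsics, pixels), "T" (4x4, takes a point from camera to world coordinates); the wrist camera has in their place "mount" (4x4, takes a point from camera to tool coordinates, whose origin is the TCP and whose axes are the flange's). Camera axes: x right, y down, z forward; pixel columns grow to the right and rows downward; lengths in m; the calibration is good to about 2 mm. A picture is of the moment at which its call begins: read the wrist's pose just before it. There is no depth.
- bot.finish_job(): hands the job in; it is judged then, once.
The state is a dict: "time": time; "q": joint angles; "joint_vel": joint speeds; "joint_torque": joint torques, N m; "tool_pos": TCP position; "tcp_rot": TCP orientation; "wrist_force": force on the tool from outside, world axes, zero at the start; "torque": the same for the moment, N m; "width": opening from 0.0 (shut) to 1.0 (fully open); "grip_force": force on a finger pad.
Only numpy, scipy, OpenCV 4.12 (cv2) and the standard library are available. Lean on these libraries where they do the work, as an engineer would, in place of code of your own. Each camera call takes 0.05 s, during which the arm holds its last target. There are 200 camera calls.

## Working session

There is one attempt and no reset: what is moved stays moved. The work goes in short steps, Python scripts to look and compute and a tool call to move; the robot and the scene stay as the last step left them, time stands still between calls to the robot, and variables do not carry over. Pictures are saved under pics/ and viewed, at most 10 in all, crops included, and the job is handed in when it is done.

Besides the shell and the picture viewer there is one more tool, called as a command line: name --argument value ..., lists and objects as JSON in quotes. play_rows: Moves the arm, as the interface text tells. Its arguments: {"type":"object","properties":{"rows":{"type":"array","items":{"type":"array"}},"claw":{"type":"number"},"newtons":{"type":"number"}},"required":["rows"]}

```bash
mkdir -p pics; ls
python3 - <<'E'
from workcell import bot,cams
import cv2,numpy as np,pickle
s=bot.read_state();print({k:np.round(v,3) for k,v in s.items()})
d={n:cams.read_camera(n) for n in("top","side")}
pickle.dump(d,open("d0.pkl","wb"))
for n in d:print(n,d[n]["K"].round(1).tolist(),d[n]["T"].round(3).tolist())
cv2.imwrite("pics/a.png",cv2.resize(np.vstack([d["top"]["image"],d["side"]["image"]])[:,:,::-1],(480,600)))
cv2.imwrite("pics/top.png",d["top"]["image"][:,:,::-1])
cv2.imwrite("pics/side.png",d["side"]["image"][:,:,::-1])
E
```

```text
pics
{'time': np.float64(0.0), 'q': array([-1.212,  0.265,  1.605,  0.   ,  1.274, -0.037]), 'joint_vel': array([-0.001, -0.   , -0.001,  0.001, -0.001, -0.   ]), 'joint_torque': array([ 0.0000e+00, -5.1512e+01, -3.6731e+01, -0.0000e+00,  1.3000e-02,
       -0.0000e+00]), 'tool_pos': array([ 0.26 , -0.622,  0.23 ]), 'tcp_rot': array([-3.078e+00, -6.170e-01,  1.000e-03]), 'wrist_force': array([ 0.575,  0.263, -0.482]), 'torque': array([-0.005, -0.004,  0.002]), 'grip_force': np.float64(0.0), 'width': np.float64(1.002)}
top [[381.6, 0.0, 319.5], [0.0, 381.6, 197.3], [0.0, 0.0, 1.0]] [[-0.005, -1.0, 0.014, 0.448], [-1.0, 0.006, 0.024, 0.01], [-0.024, -0.014, -1.0, 0.913], [0.0, 0.0, 0.0, 1.0]]
side [[385.5, 0.0, 319.5], [0.0, 385.5, 201.3], [0.0, 0.0, 1.0]] [[0.999, -0.045, 0.028, 0.466], [-0.046, -0.471, 0.881, -0.719], [-0.026, -0.881, -0.472, 0.474], [0.0, 0.0, 0.0, 1.0]]
```

View pics/top.png

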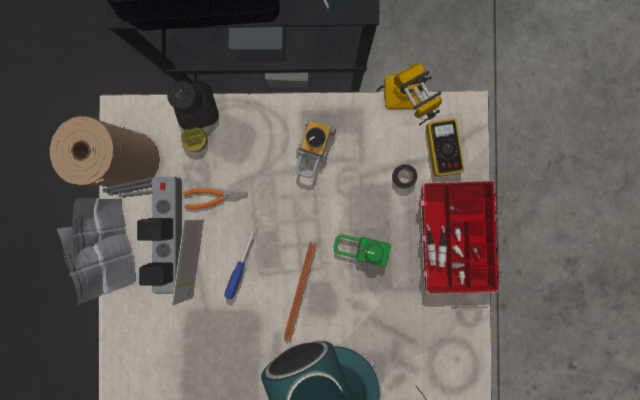

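View pics/side.png

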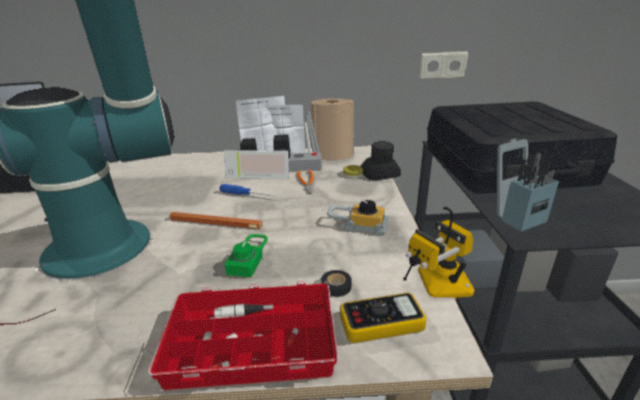

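The top view shows the brass padlock at about (316,137), with its shackle towards the robot, bow at about (306,175). The green decoy is at (362,250), the tape at (404,177), the multimeter at (446,148) and the pliers at (212,198). In the side view the lock's dial is at about (368,206).

```bash
cat > h.py <<'E'
import numpy as np,cv2
from scipy.spatial.transform import Rotation as R
def ray(c,uv,T=None):
    T=c["T"] if T is None else T
    d=T[:3,:3]@np.linalg.solve(c["K"],[uv[0],uv[1],1]);return T[:3,3],d/np.linalg.norm(d)
def onplane(c,uv,z,T=None):
    o,d=ray(c,uv,T);return o+d*(z-o[2])/d[2]
def tri(rays):
    A=0;b=0
    for o,d in rays:
        P=np.eye(3)-np.outer(d,d);A=A+P;b=b+P@o
    x=np.linalg.solve(A,b);return x,[np.linalg.norm((np.eye(3)-np.outer(d,d))@(x-o)) for o,d in rays]
def Tw(s,mount):
    T=np.eye(4);T[:3,:3]=R.from_rotvec(s["tcp_rot"]).as_matrix();T[:3,3]=s["tool_pos"];return T@mount
def blob(mask,roi):
    m=np.zeros_like(mask);x0,y0,x1,y1=roi;m[y0:y1,x0:x1]=mask[y0:y1,x0:x1]
    n,l,st,c=cv2.connectedComponentsWithStats(m.astype(np.uint8));i=1+st[1:,4].argmax();return c[i],st[i],(l==i)
E
python3 - <<'E'
import pickle,cv2,numpy as np
from h import *
d=pickle.load(open("d0.pkl","rb"))
for n,roi in(("top",(290,110,345,190)),("side",(320,190,400,245))):
    im=d[n]["image"];hsv=cv2.cvtColor(im,cv2.COLOR_RGB2HSV)
    for nm,m in(("dial",im.max(2)<60),("brass",(hsv[...,0]>10)&(hsv[...,0]<28)&(hsv[...,1]>130)&(hsv[...,2]>80))):
        c,st,mm=blob(m,roi);r=cv2.minAreaRect(np.argwhere(mm)[:,::-1].astype(np.float32));print(n,nm,c,st,r)
        if nm=="dial":
            globals()["r_"+n]=ray(d[n],c); print(onplane(d[n],c,.055))
        else: print(onplane(d[n],c,.040))
print(tri([r_top,r_side]))
print("bow",onplane(d["top"],(306,177),.026))
a=d["top"]["image"][110:190,285:345];b=d["side"]["image"][180:250,310:400]
cv2.imwrite("pics/b.png",np.hstack([cv2.resize(x,(400,500),interpolation=2)for x in(a,b)])[:,:,::-1])
E
```

```text
top dial [315.81932773 136.92857143] [307 128  18  19 238] ((315.7000427246094, 136.89999389648438), (17.441329956054688, 17.441329956054688), 63.43495178222656)
[0.59553873 0.03868997 0.055     ]
top brass [315.58484848 137.7969697 ] [301 121  30  34 330] ((315.3000183105469, 137.60000610351562), (23.084625244140625, 30.041635513305664), 18.434947967529297)
[0.59613231 0.03973241 0.04      ]
side dial [367.09770115 207.67241379] [358 201  18  13 174] ((366.5, 207.0), (12.0, 17.0), 90.0)
[0.59463593 0.02348651 0.055     ]
side brass [366.93147208 217.08629442] [351 205  33  22 394] ((366.6881103515625, 215.61880493164062), (31.542678833007812, 19.602231979370117), 5.710593223571777)
[0.59233472 0.00798512 0.04      ]
(array([0.59718744, 0.03896827, 0.04624213]), [np.float64(0.00013729365133219884), np.float64(0.00013729365133213864)])
bow [0.50718165 0.06303494 0.026     ]
```

View pics/b.png

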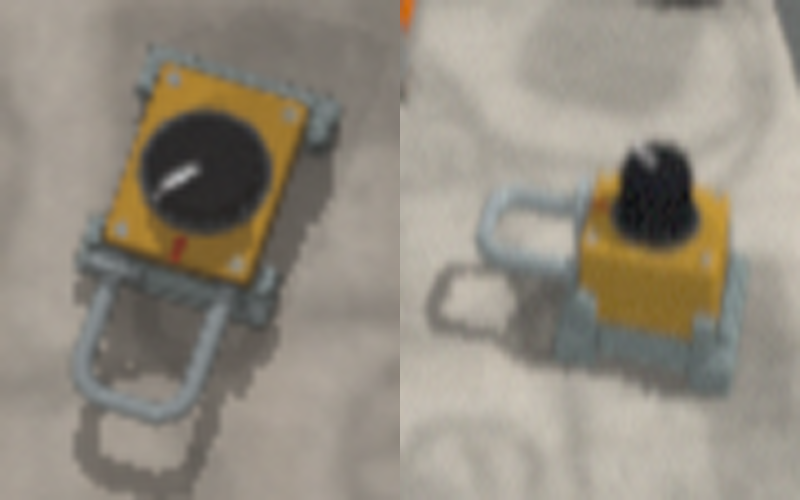

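The crop shows the line to the left of the red mark (clockwise of it by about 50–60°), with the bow pointing towards the robot. Next I'll bring the wrist camera over it.

```bash
cat >> h.py <<'E'
def plan(p,yaw,s=None):
    from workcell import bot
    s=s or bot.read_state();M=R.from_rotvec(s["tcp_rot"])
    T=R.from_matrix(np.array([[np.cos(yaw),np.sin(yaw),0],[np.sin(yaw),-np.cos(yaw),0],[0,0,-1]]))
    print("t",round(float(s["time"]),2),"pos",s["tool_pos"].round(4),"q",s["q"].round(2),"w",round(float(s["width"]),3),"F",s["wrist_force"].round(1))
    print("shift",(M.inv().apply(np.array(p)-s["tool_pos"])/.25).round(3),"turn",((M.inv()*T).as_rotvec()/np.radians(45)).round(3))
E
python3 - <<'E'
from h import *
from workcell import cams
print(cams.read_camera("wrist")["mount"].round(3))
plan([.55,.02,.28],1.3)
E
```

```text
[[-0.002 -0.963 -0.271  0.069]
 [ 1.    -0.002 -0.    -0.001]
 [-0.    -0.271  0.963 -0.143]
 [ 0.     0.     0.     1.   ]]
t 0.15 pos [ 0.26   -0.6223  0.2302] q [-1.21  0.26  1.61  0.    1.27 -0.04] w 0.998 F [-0.   0.5  0.8]
shift [ 2.061 -1.924 -0.196] turn [-2.000e-03 -1.000e-03 -1.151e+00]
```

play_rows --rows '[[[0.69, -0.64, -0.065], [0, 0, 0]], [[0.69, -0.64, -0.065], [0, 0, 0]], [[0.69, -0.64, -0.065], [0, 0, 0]], [[0.69, -0.64, -0.065], [0, 0, 0]], [[0.69, -0.64, -0.065], [0, 0, 0]], [[0.69, -0.64, -0.065], [0, 0, 0]], [[0.69, -0.64, -0.065], [0, 0, 0]]]'

```text
time: 0.73
tool_pos: [0.3595, -0.4041, 0.2478]
tcp_rot: [-3.077, -0.623, -0.002]
wrist_force: [0.2, -0.8, 0.3]
width: 0.998
grip_force: 0.0
```

play_rows --rows '[[[0.69, -0.64, -0.065], [0, 0, 0]], [[0.69, -0.64, -0.065], [0, 0, 0]], [[0.69, -0.64, -0.065], [0, 0, 0]], [[0.69, -0.64, -0.065], [0, 0, 0]], [[0.69, -0.64, -0.065], [0, 0, 0]], [[0.69, -0.64, -0.065], [0, 0, 0]], [[0.69, -0.64, -0.065], [0, 0, 0]]]'

```text
time: 1.32
tool_pos: [0.4569, -0.1908, 0.2642]
tcp_rot: [-3.078, -0.625, -0.003]
wrist_force: [-0.4, -0.3, -0.4]
width: 0.997
grip_force: 0.0
```

play_rows --rows '[[[0.69, -0.64, -0.065], [0, 0, -1]], [[0.69, -0.64, -0.065], [0, 0, -1]], [[0.69, -0.64, -0.065], [0, 0, -1]], [[0.69, -0.64, -0.065], [0, 0, -1]], [[0.69, -0.64, -0.065], [0, 0, -1]], [[0.69, -0.64, -0.065], [0, 0, -1]], [[0.69, -0.64, -0.065], [0, 0, -1]], [[0.69, -0.64, -0.065], [0, 0, -1]]]'

```text
time: 1.98
tool_pos: [0.5533, 0.0201, 0.2796]
tcp_rot: [2.606, 1.754, -0.001]
wrist_force: [0.1, -0.9, -1.0]
width: 1.0
grip_force: 0.0
```

```bash
cat > snap.py <<'E'
import sys,pickle,cv2
from h import *
from workcell import bot,cams
s=bot.read_state();c=cams.read_camera("wrist");c["T"]=Tw(s,c["mount"]);c["s"]=s
pickle.dump(c,open(sys.argv[1]+".pkl","wb"));cv2.imwrite("pics/"+sys.argv[1]+".png",c["image"][:,:,::-1])
E
python3 snap.py w1; python3 -c "
from h import *
plan([.55,.02,.28],1.3)
import pickle;print(pickle.load(open('w1.pkl','rb'))['K'])"
```

```text
t 2.03 pos [0.5528 0.0192 0.2794] q [-0.01  0.01  1.81 -0.    1.33  0.38] w 1.002 F [ 0.  -1.6  0.5]
shift [-0.001 -0.012 -0.002] turn [-0.001  0.001 -0.151]
[[316.71322922   0.         318.44209863]
 [  0.         316.71322922 201.91224706]
 [  0.           0.           1.        ]]
```

View pics/w1.png

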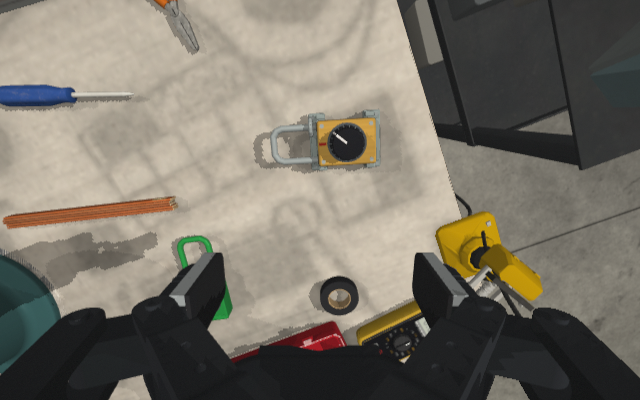

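The wrist view shows the lock with its dial at (347,142), its bow at (275,146) and the white line pointing up-left. The bystanders are clear of it. I'll take a closer second view.

play_rows --rows '[[[-0.03, 0.13, 0.36], [0, 0, -0.15]], [[-0.03, 0.13, 0.36], [0, 0, -0.15]], [[-0.03, 0.13, 0.36], [0, 0, -0.15]], [[-0.03, 0.13, 0.36], [0, 0, -0.15]], [[-0.03, 0.13, 0.36], [0, 0, -0.15]]]'

```text
time: 2.45
tool_pos: [0.579, -0.0008, 0.1896]
tcp_rot: [-2.503, -1.895, 0.003]
wrist_force: [0.3, -0.7, -0.2]
width: 1.004
grip_force: 0.0
```

```bash
python3 snap.py w2
python3 - <<'E'
import cv2
im=cv2.imread("pics/w2.png")
cv2.imwrite("pics/w2c.png",cv2.resize(im[20:240,200:480],(763,600),interpolation=2))
E
```

```text
(no output)
```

View pics/w2c.png

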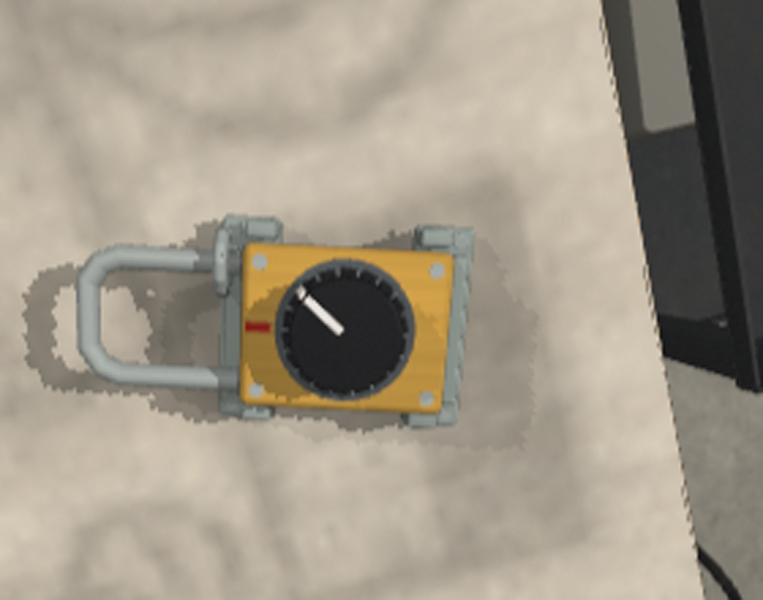

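The crop shows the dial's top centre at about (344,330), the line tip at (299,290), the red mark at (258,327) and the bow bar's middle at about (88,315). All are crop pixels, scale 2.725. Next I measure.

Run:
```python
import pickle
from h import *
C={n:pickle.load(open(n+".pkl","rb")) for n in("w1","w2")}
top=pickle.load(open("d0.pkl","rb"))["top"]
roi={"w1":(255,100,395,180),"w2":(225,95,385,185)}
ray_={};bow={}
for n,c in C.items():
    im=c["image"];h=cv2.cvtColor(im,cv2.COLOR_RGB2HSV);x0,y0,x1,y1=roi[n]
    br=(h[...,0]>10)&(h[...,0]<28)&(h[...,1]>120)&(h[...,2]>60)
    cb,st,mb=blob(br,roi[n]); x,y,w,hh=st[:4]
    # dark dial within brass bbox
    cd,sd,md=blob(im.max(2)<75,(x,y,x+w,y+hh))
    hull=cv2.convexHull(np.argwhere(md)[:,::-1].astype(np.int32));(u,v),r=cv2.minEnclosingCircle(hull)
    print(n,"dial px",u,v,r, "on .055",onplane(c,(u,v),.055))
    ray_[n]=ray(c,(u,v))
    rect=cv2.minAreaRect(np.argwhere(mb)[:,::-1].astype(np.float32))
    b=np.array([onplane(c,p,.04) for p in cv2.boxPoints(rect)]);print(" case c",b.mean(0).round(4),"sides",[np.round(np.linalg.norm(b[i]-b[i-1]),4) for i in range(2)],"yaws",[np.round(np.arctan2(*(b[i]-b[i-1])[1::-1]),3) for i in range(4)])
    red=((h[...,0]<6)|(h[...,0]>174))&(h[...,1]>150);cr,sr,mr=blob(red,(x,y,x+w,y+hh));pr=onplane(c,cr,.04)
    wh=(im.min(2)>150);k=np.zeros(wh.shape,np.uint8);cv2.circle(k,(int(u),int(v)),int(r*.9),1,-1)
    cw,sw,mw=blob(wh&(k>0),(x,y,x+w,y+hh));P=np.argwhere(mw)[:,::-1].astype(float)
    pts=np.array([onplane(c,p,.058) for p in P])[:,:2];m=pts.mean(0);a=np.linalg.svd(pts-m)[2][0];dc=onplane(c,(u,v),.055)[:2]
    a=a*np.sign(a@(m-dc));la=np.arctan2(a[1],a[0]);mk=np.arctan2(*(pr[:2]-b.mean(0)[:2])[::-1])
    print(" red",pr.round(4),"line ang",la,"mark ang",mk,"diff(cw+)",(mk-la+np.pi)%(2*np.pi)-np.pi,len(P))
print("dial tri",tri(list(ray_.values())), tri(list(ray_.values())+[ray(top,(315.8,136.9))]))
c=C["w2"];f=lambda x,y:(200+x/2.725,20+y/2.725)
print("bow",onplane(c,f(88,315),.026),"bow tri w/ w1",tri([ray(c,f(88,315)),ray(C["w1"],(275,146))]))
print("red-dark eye etc mount yaw",R.from_rotvec(c["s"]["tcp_rot"]).as_matrix()[:2,0])
```

```text
w1 dial px 346.0454406738281 142.5 18.865116119384766 on .055 [0.59555341 0.04216304 0.055     ]
 case c [0.5973 0.0409 0.04  ] sides [np.float64(0.0535), np.float64(0.0686)] yaws [np.float64(1.245), np.float64(-0.328), np.float64(-1.846), np.float64(2.816)]
 red [0.5695 0.0496 0.04  ] line ang 2.1042914845388623 mark ang 2.8375029115785857 diff(cw+) 0.7332114270397234 33
w2 dial px 325.0 140.9605255126953 24.731847763061523 on .055 [0.59597438 0.04216705 0.055     ]
 case c [0.5969 0.0408 0.04  ] sides [np.float64(0.0714), np.float64(0.0529)] yaws [np.float64(2.82), np.float64(1.222), np.float64(-0.32), np.float64(-1.854)]
 red [0.5692 0.0498 0.04  ] line ang 2.1084490428735894 mark ang 2.826447501253308 diff(cw+) 0.7179984583797188 65
dial tri (array([0.59588965, 0.04153566, 0.04879801]), [np.float64(0.00010537874593991596), np.float64(0.0001053787459399258)]) (array([0.59652223, 0.04036146, 0.0434738 ]), [np.float64(0.0006350196727419193), np.float64(0.0010057182715544663), np.float64(0.0016378683143610383)])
bow [0.5125515  0.06846949 0.026     ] bow tri w/ w1 (array([0.51581913, 0.06848004, 0.03762529]), [np.float64(0.00010337290412828644), np.float64(0.00010337290412828346)])
red-dark eye etc mount yaw [0.27124985 0.9625088 ]
```

Both views agree: lock centre (0.5965, 0.0412), lock yaw about -0.32, the bow within 1 mm of where the geometry puts it, and the dial about 0.72 rad, so 2 notches. I go above the dial.

Run:
```python
from h import *
plan([.5965,.0412,.047],1.25)
```

```text
t 2.5 pos [ 5.802e-01 -5.000e-04  1.913e-01] q [-0.04  0.11  1.86  0.    1.17  0.23] w 1.001 F [-0.  -0.4  0.2]
shift [0.178 0.017 0.577] turn [ 0.001 -0.     0.06 ]
```

play_rows --rows '[[[0.178, 0.017, 0.2], [0, 0, 0.06]], [[0.178, 0.017, 0.2], [0, 0, 0.06]], [[0.178, 0.017, 0.4], [0, 0, 0.06]], [[0.178, 0.017, 0.5], [0, 0, 0.06]], [[0.178, 0.017, 0.577], [0, 0, 0.06]], [[0.178, 0.017, 0.577], [0, 0, 0.06]], [[0.178, 0.017, 0.577], [0, 0, 0.06]]]'

```text
time: 3.08
tool_pos: [0.5966, 0.0422, 0.0472]
tcp_rot: [2.546, 1.84, 0.001]
wrist_force: [0.3, 0.5, 0.2]
width: 0.999
grip_force: 0.0
```

Run:
```python
from h import *
plan([.5965,.0412,.047],1.25)
```

```text
t 3.08 pos [0.5966 0.0422 0.0472] q [0.03 0.3  1.93 0.   0.91 0.35] w 0.999 F [0.3 0.5 0.2]
shift [-0.004  0.001  0.001] turn [ 0.001 -0.     0.002]
```

Close on the knob.

play_rows --rows '[[[0, 0, 0], [0, 0, 0]], [[0, 0, 0], [0, 0, 0]], [[0, 0, 0], [0, 0, 0]], [[0, 0, 0], [0, 0, 0]], [[0, 0, 0], [0, 0, 0]], [[0, 0, 0], [0, 0, 0]], [[0, 0, 0], [0, 0, 0]], [[0, 0, 0], [0, 0, 0]], [[0, 0, 0], [0, 0, 0]], [[0, 0, 0], [0, 0, 0]], [[0, 0, 0], [0, 0, 0]], [[0, 0, 0], [0, 0, 0]]]' --claw -1 --newtons 35

```text
time: 4.08
tool_pos: [0.5978, 0.0419, 0.0481]
tcp_rot: [2.544, 1.839, 0.005]
wrist_force: [-0.1, -0.6, 6.7]
width: 0.394
grip_force: 34.3
```

play_rows --rows '[[[0, 0, -0.002], [0, 0, -0.1]], [[0, 0, -0.002], [0, 0, -0.2]], [[0, 0, -0.002], [0, 0, -0.3]], [[0, 0, -0.002], [0, 0, -0.4]], [[0, 0, -0.002], [0, 0, -0.4]]]'

```text
time: 4.5
tool_pos: [0.5972, 0.042, 0.0481]
tcp_rot: [2.222, 2.219, 0.003]
wrist_force: [-0.7, 0.6, 5.1]
width: 0.399
grip_force: 35.0
```

```bash
python3 -c "
from workcell import bot;s=bot.read_state();print(s['torque'],s['wrist_force'],s['width'])"
```

```text
[0.0573824  0.02712975 0.18486197] [-0.67922012  0.60266129  5.05867073] 0.399420446031645
```

play_rows --rows '[[[0, 0, 0], [0, 0, -0.1]], [[0, 0, 0], [0, 0, -0.2]], [[0, 0, 0], [0, 0, -0.3]], [[0, 0, 0], [0, 0, -0.4]], [[0, 0, 0], [0, 0, -0.5]], [[0, 0, 0], [0, 0, -0.5]]]'

```text
time: 5.0
tool_pos: [0.5965, 0.0419, 0.0481]
tcp_rot: [1.747, 2.61, 0.001]
wrist_force: [-3.1, 0.1, 6.7]
width: 0.401
grip_force: 35.2
```

```bash
python3 -c "
from workcell import bot;s=bot.read_state();print(s['torque'],s['wrist_force'],s['width'])"; python3 snap.py w3
python3 - <<'E'
import cv2
im=cv2.imread("pics/w3.png")
cv2.imwrite("pics/w3c.png",im[100:,100:540])
E
```

```text
[0.09722048 0.32439447 0.08047028] [-3.06355712  0.13926653  6.6657578 ] 0.401284329795442
```

View pics/w3c.png

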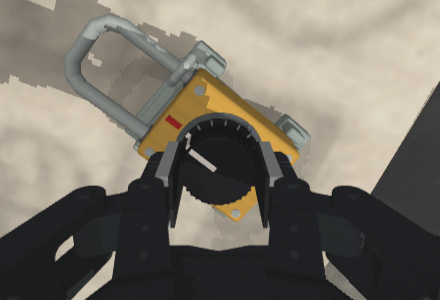

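The line (215,167)→(188,150) and the red mark at (172,123), both in crop pixels, don't look quite aligned in perspective. I'll compute the angle.

```bash
cat > line.py <<'E'
import pickle,sys
from h import *
c=pickle.load(open(sys.argv[1]+".pkl","rb"));im=c["image"];x0,y0,x1,y1=map(int,sys.argv[2:6])
cw,st,mw=blob(im.min(2)>150,(x0,y0,x1,y1));P=np.argwhere(mw)[:,::-1]
pts=np.array([onplane(c,p,.058) for p in P])[:,:2];m=pts.mean(0);a=np.linalg.svd(pts-m)[2][0];a*=np.sign(a@(m-[.5965,.0412]))
la=np.arctan2(a[1],a[0]);print(st,m,"dial angle (cw+)",(2.825-la+np.pi)%(2*np.pi)-np.pi,
 "by centre",2.825-np.arctan2(*(m-[.5965,.0412])[::-1]), "len",np.ptp((pts-m)@a))
E
python3 line.py w3 275 235 330 285
```

```text
[289 250  27  21 123] [0.58751047 0.04326659] dial angle (cw+) -0.002017072033449363 by centre -0.09063046198510172 len 0.014227402159425053
```

The dial reads about 0, so release it, rise and check.

play_rows --rows '[[[0, 0, 0], [0, 0, 0]], [[0, 0, 0], [0, 0, 0]], [[0, 0, 0], [0, 0, 0]], [[0, 0, 0], [0, 0, 0]], [[0, 0, 0], [0, 0, 0]], [[0, 0, 0], [0, 0, 0]], [[0, 0, -0.1], [0, 0, 0]], [[0, 0, -0.2], [0, 0, 0.2]], [[0, 0, -0.3], [0, 0, 0.4]], [[0, 0, -0.4], [0, 0, 0.6]], [[0, 0, -0.4], [0, 0, 0.8]], [[0, 0, -0.4], [0, 0, 0.8]]]' --claw 1

```text
time: 6.05
tool_pos: [0.5979, 0.0421, 0.1492]
tcp_rot: [2.472, 1.934, 0.007]
wrist_force: [0.1, -0.6, -0.1]
width: 1.0
grip_force: 0.0
```

```bash
python3 snap.py w4
python3 - <<'E'
import pickle
from h import *
c=pickle.load(open("w4.pkl","rb"))
w=np.linalg.inv(c["T"])@[.5965,.0412,.058,1];p=c["K"]@w[:3];u,v=(p[:2]/p[2]).astype(int);print(u,v,p[2])
import subprocess;r=int(.017*317/p[2]);subprocess.run(["python3","line.py","w4"]+[str(k) for k in(u-r,max(v-r,0),u+r,v+r)])
plan([.512,.069,.100],-.318+1.571)
E
```

```text
[296 206  20   5  67] [0.58786917 0.04339638] dial angle (cw+) -0.008245748444714263 by centre -0.06740082251027912 len 0.01469807480742394
317 208 0.24421326685361827
t 6.1 pos [0.5968 0.0421 0.1478] q [0.03 0.18 1.86 0.   1.09 0.28] w 1.001 F [-0.5 -0.2  0.8]
shift [ 0.021 -0.356  0.19 ] turn [ 0.003 -0.001  0.088]
```

Dial confirmed at 0 (-0.008 rad). Next to the bow: part-close the fingers, with one to go inside the loop.

play_rows --rows '[[[0.021, -0.12, 0], [0, 0, 0.088]], [[0.021, -0.24, 0], [0, 0, 0.088]], [[0.021, -0.356, 0.1], [0, 0, 0.088]], [[0.021, -0.356, 0.19], [0, 0, 0.088]], [[0.021, -0.356, 0.19], [0, 0, 0.088]], [[0.021, -0.356, 0.19], [0, 0, 0.088]]]' --claw -0.2

```text
time: 6.6
tool_pos: [0.5093, 0.068, 0.0976]
tcp_rot: [-2.531, -1.858, 0.004]
wrist_force: [1.0, -0.6, 1.0]
width: 0.403
grip_force: 0.0
```

```bash
python3 snap.py w5
python3 - <<'E'
from h import *
plan([.512,.069,.014],-.318+1.571)
E
```

```text
t 6.65 pos [0.5113 0.068  0.0992] q [ 0.08  0.09  2.07 -0.    0.98  0.39] w 0.397 F [ 1.2 -0.  -0.1]
shift [0.005 0.001 0.341] turn [ 0.    -0.     0.016]
```

View pics/w5.png

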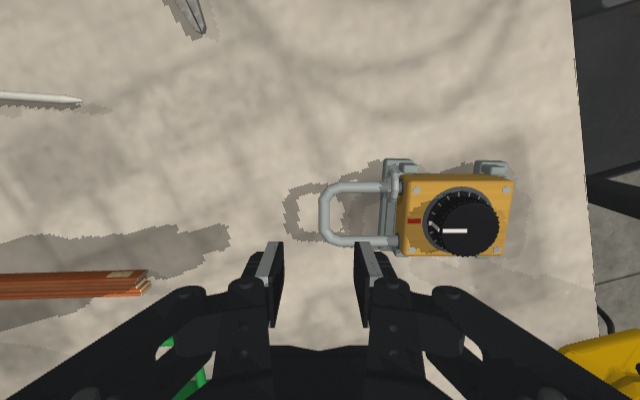

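The line is at the mark. The bow bar's middle is at about (326,214) and the fingers straddle it at (268,·) and (362,·). I check its position from this near view before going down.

Run:
```python
import pickle
from h import *
c=pickle.load(open("w5.pkl","rb"));d=pickle.load(open("w2.pkl","rb"))
b=(325.5,214.5);print(onplane(c,b,.026),tri([ray(c,b),ray(d,(232.3,135.6))]))
```

```text
[0.51300271 0.06654739 0.026     ] (array([0.51364055, 0.06827556, 0.03088646]), [np.float64(0.0003030880053481687), np.float64(0.000303088005348177)])
```

Consistent with (0.512–0.513, 0.068). Descend and grip the bow.

play_rows --rows '[[[0.003, 0.003, 0.1], [0, 0, 0]], [[0.003, 0.003, 0.2], [0, 0, 0]], [[0.003, 0.003, 0.28], [0, 0, 0]], [[0.003, 0.003, 0.34], [0, 0, 0]], [[0.003, 0.003, 0.34], [0, 0, 0]], [[0.003, 0.003, 0.34], [0, 0, 0]]]'

```text
time: 7.15
tool_pos: [0.513, 0.0684, 0.0145]
tcp_rot: [2.534, 1.857, 0.001]
wrist_force: [0.1, 0.2, -0.0]
width: 0.403
grip_force: 0.0
```

play_rows --rows '[[[0, 0, 0], [0, 0, 0]], [[0, 0, 0], [0, 0, 0]], [[0, 0, 0], [0, 0, 0]], [[0, 0, 0], [0, 0, 0]], [[0, 0, 0], [0, 0, 0]], [[0, 0, 0], [0, 0, 0]], [[0, 0, 0], [0, 0, 0]], [[0, 0, 0], [0, 0, 0]]]' --claw -1 --newtons 30

```text
time: 7.82
tool_pos: [0.5128, 0.0686, 0.0145]
tcp_rot: [2.533, 1.856, 0.003]
wrist_force: [0.8, -1.6, 4.5]
width: 0.079
grip_force: 33.6
```

Run:
```python
from h import *
p=np.array([.512,.069,.014]);plan(p+.026*np.array([-np.cos(.318),np.sin(.318),0]),-.318+1.571)
```

```text
t 7.82 pos [0.5128 0.0686 0.0145] q [ 0.08  0.21  2.12 -0.    0.81  0.39] w 0.079 F [ 0.8 -1.6  4.5]
shift [ 0.002 -0.108  0.002] turn [ 0.003 -0.001  0.015]
```

play_rows --rows '[[[0, -0.015, 0], [0, 0, 0]], [[0, -0.03, 0], [0, 0, 0]], [[0, -0.045, 0], [0, 0, 0]], [[0, -0.06, 0], [0, 0, 0]], [[0, -0.075, 0], [0, 0, 0]], [[0, -0.09, 0], [0, 0, 0]], [[0, -0.09, 0], [0, 0, 0]]]'

```text
time: 8.4
tool_pos: [0.4891, 0.0755, 0.0135]
tcp_rot: [-2.534, -1.857, 0.001]
wrist_force: [0.5, -0.3, 2.6]
width: 0.08
grip_force: 33.9
```

play_rows --rows '[[[0, -0.006, 0], [0, 0, 0]], [[0, -0.01, 0], [0, 0, 0]], [[0, -0.014, 0], [0, 0, 0]], [[0, -0.014, 0], [0, 0, 0]], [[0, -0.014, 0], [0, 0, 0]]]'

```text
time: 8.82
tool_pos: [0.489, 0.076, 0.0144]
tcp_rot: [2.532, 1.855, 0.005]
wrist_force: [5.4, -3.1, 0.6]
width: 0.076
grip_force: 33.8
```

It moved 25 mm and then the force rose at the stop. I release, rise and look.

play_rows --rows '[[[0, 0.01, 0], [0, 0, 0]], [[0, 0.01, 0], [0, 0, 0]], [[0, 0.01, 0], [0, 0, 0]], [[0, 0.01, 0], [0, 0, 0]], [[0, 0.01, 0], [0, 0, 0]], [[0, 0.01, -0.1], [0, 0, 0]], [[0, 0.01, -0.25], [0, 0, 0]], [[0, 0.01, -0.4], [0, 0, 0]], [[0, 0.01, -0.55], [0, 0, 0]], [[0, 0.01, -0.55], [0, 0, 0]]]' --claw -0.3

```text
time: 9.65
tool_pos: [0.4945, 0.0763, 0.1596]
tcp_rot: [2.528, 1.853, 0.019]
wrist_force: [0.7, 0.6, 0.7]
width: 0.346
grip_force: 0.0
```

```bash
python3 snap.py w6
python3 - <<'E'
from h import *
plan([.5965,.0412,.17],-.318+np.pi)
E
```

```text
t 9.7 pos [0.4929 0.0761 0.1564] q [ 0.1  -0.02  2.06  0.    1.09  0.41] w 0.347 F [ 0.3  0.2 -0.1]
shift [-0.008  0.438 -0.05 ] turn [ 0.013  0.005 -1.985]
```

View pics/w6.png

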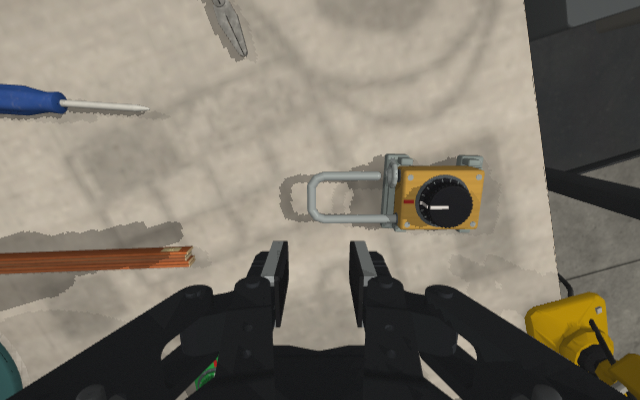

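The shackle is out (bow at (312,197), gap visibly longer) and the lock is still in its rest. Now I go over the case and turn 90°.

play_rows --rows '[[[-0.008, 0.15, -0.05], [0, 0, -1]], [[-0.008, 0.3, -0.05], [0, 0, -1]], [[-0.008, 0.438, -0.05], [0, 0, -1]], [[-0.008, 0.438, -0.05], [0, 0, -1]], [[-0.008, 0.438, -0.05], [0, 0, -1]], [[-0.008, 0.438, -0.05], [0, 0, -1]], [[-0.008, 0.438, -0.05], [0, 0, -1]], [[-0.008, 0.438, -0.05], [0, 0, -1]]]' --claw 1

```text
time: 10.37
tool_pos: [0.5916, 0.0407, 0.1615]
tcp_rot: [-1.628, -2.683, 0.003]
wrist_force: [0.4, -0.1, 0.5]
width: 0.997
grip_force: 0.0
```

play_rows --rows '[[[0, 0, 0], [0, 0, -0.98]], [[0, 0, 0], [0, 0, -0.98]], [[0, 0, 0], [0, 0, -0.98]], [[0, 0, 0], [0, 0, -0.98]], [[0, 0, 0], [0, 0, -0.98]], [[0, 0, 0], [0, 0, -0.98]], [[0, 0, 0], [0, 0, -0.98]], [[0, 0, 0], [0, 0, -0.98]], [[0, 0, 0], [0, 0, -0.98]]]'

```text
time: 11.12
tool_pos: [0.5925, 0.0408, 0.1631]
tcp_rot: [-0.508, -3.099, 0.0]
wrist_force: [0.5, 0.2, -0.3]
width: 0.997
grip_force: 0.0
```

```bash
python3 snap.py w7
python3 - <<'E'
from h import *
import pickle
plan([.5965,.0412,.010],-.318+np.pi)
c=pickle.load(open("w6.pkl","rb"));b=onplane(c,(312,197),.026);print("bow",b,np.linalg.norm(b[:2]-[.5965,.0412]))
c=pickle.load(open("w7.pkl","rb"));im=c["image"];h=cv2.cvtColor(im,cv2.COLOR_RGB2HSV)
br=(h[...,0]>10)&(h[...,0]<28)&(h[...,1]>120)&(h[...,2]>60)
cb,st,mb=blob(br,(200,40,440,330));r=cv2.minAreaRect(np.argwhere(mb)[:,::-1].astype(np.float32))
q=np.array([onplane(c,p,.04) for p in cv2.boxPoints(r)]);print(st,q.mean(0),[np.linalg.norm(q[i]-q[i-1]) for i in range(2)],[np.arctan2(*(q[i]-q[i-1])[1::-1]) for i in range(4)])
E
```

```text
t 11.17 pos [0.5926 0.0407 0.1632] q [ 0.03  0.16  1.85 -0.    1.12 -1.22] w 1.0 F [-0.8 -0.4 -0.1]
shift [-0.015  0.007  0.613] turn [-0.    -0.001 -0.009]
bow [0.48892694 0.0749849  0.026     ] 0.11275363485908874
[ 287  156   63   81 2401] [0.59392256 0.041514   0.04      ] [np.float64(0.0715936745793191), np.float64(0.052068950566588175)] [np.float64(2.8219273516937626), np.float64(1.278193354929791), np.float64(-0.26652590469795), np.float64(-1.8608594444630138)]
```

View pics/w7.png

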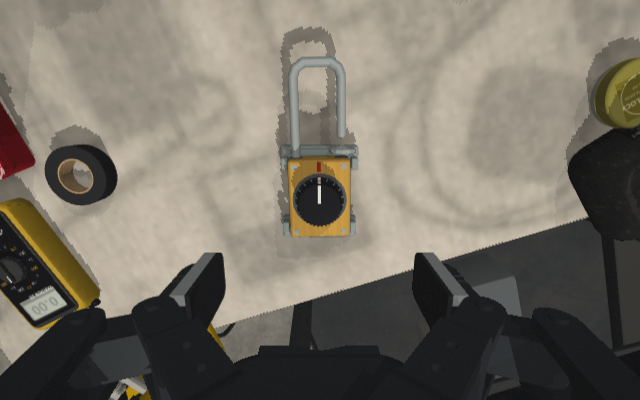

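The lock is squared up with the tool, its case centre at (320,197), the line is on the mark, and the bow is 112.8 mm from centre (about 24 mm out). Descend and grip the case.

play_rows --rows '[[[-0.01, 0.005, 0.15], [0, 0, 0]], [[-0.01, 0.005, 0.3], [0, 0, 0]], [[-0.01, 0.005, 0.42], [0, 0, 0]], [[-0.01, 0.005, 0.52], [0, 0, 0]], [[-0.01, 0.005, 0.58], [0, 0, 0]], [[-0.01, 0.005, 0.62], [0, 0, 0]], [[-0.01, 0.005, 0.62], [0, 0, 0]], [[-0.01, 0.005, 0.62], [0, 0, 0]]]'

```text
time: 11.83
tool_pos: [0.5958, 0.0411, 0.0088]
tcp_rot: [-0.505, -3.1, 0.0]
wrist_force: [-0.1, 1.0, 0.0]
width: 1.0
grip_force: 0.0
```

play_rows --rows '[[[0, 0, 0], [0, 0, 0]], [[0, 0, 0], [0, 0, 0]], [[0, 0, 0], [0, 0, 0]], [[0, 0, 0], [0, 0, 0]], [[0, 0, 0], [0, 0, 0]], [[0, 0, 0], [0, 0, 0]], [[0, 0, 0], [0, 0, 0]], [[0, 0, 0], [0, 0, 0]], [[0, 0, 0], [0, 0, 0]], [[0, 0, 0], [0, 0, 0]]]' --claw -1 --newtons 60

```text
time: 12.67
tool_pos: [0.5973, 0.0407, 0.0109]
tcp_rot: [0.503, 3.098, -0.0]
wrist_force: [-1.4, -1.6, 5.5]
width: 0.621
grip_force: 65.7
```

play_rows --rows '[[[0, 0, -0.03], [0, 0, 0]], [[0, 0, -0.07], [0, 0, 0]], [[0, 0, -0.12], [0, 0, 0]], [[0, 0, -0.18], [0, 0, 0]], [[0, 0, -0.25], [0, 0, 0]], [[0, 0, -0.33], [0, 0, 0]], [[0, 0, -0.41], [0, 0, 0]], [[0, 0, -0.5], [0, 0, 0]], [[0, 0, -0.6], [0, 0, 0]], [[0, 0, -0.7], [0, 0, 0]], [[0, 0, -0.78], [0, 0, 0]], [[0, 0, -0.84], [0, 0, 0]], [[0, 0, -0.88], [0, 0, 0]], [[0, 0, -0.9], [0, 0, 0]], [[0, 0, -0.9], [0, 0, 0]], [[0, 0, -0.9], [0, 0, 0]], [[0, 0, -0.9], [0, 0, 0]], [[0, 0, -0.9], [0, 0, 0]]]'

```text
time: 14.17
tool_pos: [0.5947, 0.0411, 0.232]
tcp_rot: [-0.503, -3.098, 0.001]
wrist_force: [-0.5, -0.5, -5.5]
width: 0.626
grip_force: 65.6
```

Run:
```python
from h import *
from workcell import bot,cams
a=cams.read_camera("side")["image"];b=cams.read_camera("wrist")["image"]
cv2.imwrite("pics/end.png",cv2.resize(np.vstack([a,b])[:,:,::-1],(480,600)))
s=bot.read_state();print(s["time"],s["tool_pos"],s["wrist_force"],s["grip_force"],s["width"],s["joint_vel"].round(3))
```

```text
14.2667 [0.59506836 0.04107833 0.23241402] [ 0.27832682 -0.12028798 -4.76179775] 65.57746052742004 0.6255530953518988 [-0.002 -0.004 -0.006  0.     0.    -0.   ]
```

View pics/end.png

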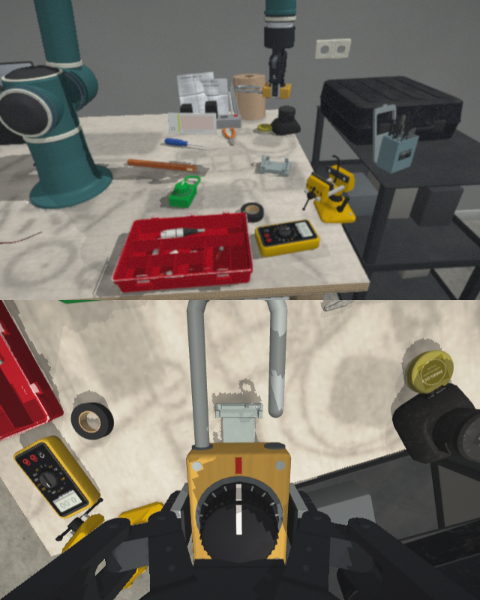

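The opened lock is held level and dial up about 23 cm above the bench. The rest at (274,163) is empty and the bystanders look undisturbed. The arm is still, so I hand in.

```bash
python3 -c "
from workcell import bot;print(bot.finish_job())"
```

```text
the job is handed in; nothing more can be done
None
```

I unlocked the padlock, pulled its shackle fully out in the rest, and handed the job in with the lock held level, dial up, about 23 cm above the bench; the hand-in returned no verdict.

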